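# Spot-check a cast silicone pad with a pencil durometer and hold it up for reading

### The job

Check the hardness of the silicone pad: draw the pencil durometer out of its leaning holder, stand it upright and press it straight and gently down until its foot sits on the surface, pausing about half a second each time, first inside the ring on the steel check block (to prove the instrument), then inside the white ring on the pad. Then lift it and finish still holding it steady in the gripper, its lower end at least 10 cm above the table, tipped about 45 degrees so that its display faces obliquely upwards to be read. Leave the block, the pad and everything else where they are.

Things in the scene. Friction and masses are not known exactly. Their poses are not given: they have to be found in the camera images.
- durometer: pencil durometer: round barrel 160 mm long, 0.1 kg, red cap on top, standing in the leaning holder. Origin: centre of the underside of its flat foot; z runs up the barrel, x points out of the display. Foot 17 mm across, barrel 22 mm; black stop collar 32 mm across at z = 56 to 60 mm rests on the holder's mouth. A thin sprung pin (the indenter) stands 4 mm out of the foot
- durometer_grip (a point): middle of the black ribbed rubber grip (23 mm across, z = 102 to 152 mm of the durometer), on its axis, 127 mm above the foot; take it here from the cap's end, fingers closing along the durometer's y axis, and clear of the display
- durometer_display (a point): face of the display, 13 mm out from the axis on the durometer's +x side, 80 mm above the foot; black housing 19 mm wide, z = 62 to 98 mm. In the holder it faces obliquely upwards, roughly to the robot's right
- indenter (a joint): how far the 5 mm thick indenter pin of the durometer is pressed in, m: 0 = standing 4 mm out of the foot, 0.004 = flush, foot on the surface. It is sprung; fully in takes about 8 N
- holder: fixed bench holder: dark steel base 108 x 78 x 16 mm with a grey sleeve, 33 mm across outside, 25 mm bore, 70 mm long, open at the top. The sleeve leans 25 degrees from vertical towards the holder's own -x (roughly to the robot's left). Origin: centre of the base's underside
- holder_mouth (a point): centre of the sleeve's mouth, on the bore's axis, about 87 mm above the table; the durometer reaches 60 mm down from here, pin included, and comes out along the sleeve's axis
- check_block: loose round dark steel check block, 54 mm across, 12 mm high, 0.2 kg. Origin: centre of its underside
- block_ring (a point): centre of the pale ring (20 mm across) on the check block's top face, 12 mm above the table
- pad: loose dark teal silicone dissecting pad, 76 x 100 x 10 mm (x, y, z). Origin: centre of its underside
- pad_ring (a point): centre of the white ring (20 mm across) on the pad's top face, at x = -14 mm, y = 12 mm from the pad's middle, 10 mm above the table
- jar: bystander: white-capped jar, 43 mm across, 60 mm high, behind the work. Origin: centre of its underside
- forceps: bystander: steel forceps lying flat, 115 mm long. Origin: centre of the underside
- microscope_column (a point): obstacle, fixed: point on the robot-side face of the stereo microscope's beige column (330 mm high), 150 mm above the table; its base and a focus knob at about 125 mm height stand up to 5 cm nearer the robot, to the left of this point. Pass in front of it with the hand

How it is judged:
By the outcome, as a careful person would: the job done as asked, in the order asked, and still so for the second after the job is handed in, while the arm keeps its last pose, push and grip.
It also fails if it takes over 54 s, if anything falls off the work surface, if the arm or the gripper's body presses on something with over 40 N, if the wrist force passes 120 N, or if a joint passes its speed limit or range.

### The arm

A 6-joint arm with a two-finger parallel gripper is mounted at the origin on a cart in front of the work surface, level with it; the furniture and walls round the work are solid. World frame = base frame: x ahead of the robot, y to its left, z up, the work surface at z = 0. Lengths are in m, angles in rad, forces in N, time in s.
With the tool pointing down it reaches from about 0.35 to 1 m from the base axis. Payload 7.1 kg.
Tool frame: the origin (TCP) lies on the centre line of the jaws, within the pads' length; the fingertips stand 22 mm ahead of it and the grasp point (between the pads) lies 3 mm ahead of it (bot.tcp_to_tips is the distance from the TCP to the fingertips, in m); z points along the fingers, y is the line along which they close (so a half turn about z gives the same grasp; the last joint's range is limited). The gripper opens to 85 mm and grips with 20 to 120 N. Pads are 22 mm wide; open, the fingers measure 114 mm over their backs; the gripper's body (76 mm by 85 mm) begins 54 mm behind the grasp point. The pads swing forward as they close: fully open they stand 13 mm farther back than shut.
Start: joints at [1.095, 0.423, 1.63, -0, 1.089, -0.019], TCP at [0.276, 0.561, 0.253] pointing down, gripper open.
Joint ranges: [-3, 3], [-0.9, 2.11], [0.09, 2.58], [-1.31, 4.45], [0.11, 2.69], [-2.54, 2.54]. Speed limits (rad/s): [2.39, 2.39, 3.01, 3.14, 3.14, 3.14].

### API

Orientations are given as a rotation vector (axis times angle).
In Python, from bench import bot, optics, probe_bus, finish_job gives the robot as it stands (bot), with the cameras (optics), the job as plain functions and the readings (probe_bus).
- The arm moves only by the tool steer_hand, called after "Request:" as a command line: name --argument value ..., lists and objects as JSON in quotes. Schema: {"type":"object","properties":{"plan":{"type":"array","items":{"type":"object","properties":{"turn_vec":{"type":"array","items":{"type":"number"},"minItems":3,"maxItems":3},"d":{"type":"array","items":{"type":"number"},"minItems":3,"maxItems":3},"finger_gap":{"type":"number"}},"additionalProperties":false,"required":["finger_gap"]},"minItems":1,"maxItems":10},"only":{"type":"string"},"quiet":{"type":"boolean"},"lines":{"type":"string"}},"required":["plan"],"additionalProperties":false}. plan is a list of rows, 1 to 10 of them, each an object with the fields turn_vec (a list: a rotation vector rx, ry, rz in shares of pi/2 rad (1.0 is pi/2 rad)), d (a list: dx, dy, dz in normalised numbers (1 is 0.75 m)), finger_gap (the opening from 0.0 (shut) to 1.0 (fully open)); a field left out counts as zero (the opening has to be given); each row is the pose to reach, as a shift and turn from the pose commanded when the call began, along the tool's axes at that moment; what a row does not reach only later rows make up. A row lasts 1/8 s, in which the tool goes at most 0.0625 m and 0.188 rad, less where a joint would pass 70% of its speed; a pose out of reach is approached as far as the arm can. The fingers move at their own pace and stop on an object; the grip force is fixed at half the most. Time passes only in rows, so rows that do not move let the fingers close. The tool returns the time, the measured TCP pose, the force, the opening and the grip force at its end. only (a regular expression) keeps the lines of the reply that match it, lines (a string "A,B") keeps lines A to B, and quiet returns only ok. Shift and turn numbers lie between -1 and 1, and a call with a number outside is refused. Input that does not fit is refused with a message, and nothing moves.
- probe_bus.sense(): the state, without advancing time (a new reading comes with each control period).
- optics.get_image(name): name is "scene" or "side" or "wrist"; returns the picture (400x640x3 uint8, blue, green, red); there is no depth.
- optics.calibration(name): a dict with "fovy" (degrees; the focal length in pixels is half the picture's height over the tangent of half this angle, whatever the lens; pixels are square), "cx", "cy" (the principal point, pixels), "k1" (the pictures are not rectified: a ray, as slopes to the right and down, at radius r is drawn at 1 + k1 r^2 times it, then the intrinsics apply), "pose" (4x4, takes a point from camera to world coordinates). Camera axes: x right, y down, z forward; pixel columns grow to the right and rows downward; lengths in m; the calibration is good to about 2 mm. A picture is of the moment at which its call begins: read the wrist's pose just before it. calibration takes no time and is no camera call; for the wrist camera it gives the pose at the moment of the call.
- finish_job(): hands the job in; it is judged then, once.
The state is a dict: "t": time; "joint_positions": joint angles; "joint_vel": joint speeds; "effort": joint torques, N m; "position": TCP position; "tool_rot": TCP orientation; "contact_force": force on the tool from outside, world axes, zero at the start; "ft_torque": the same for the moment, N m; "grip_width": opening from 0.0 (shut) to 1.0 (fully open); "grip_force": force on a finger pad.
Only numpy, scipy, OpenCV 4.12 (cv2) and the standard library are available. Lean on these libraries where they do the work, as an engineer would, in place of code of your own. Each camera call takes 0.05 s, during which the arm holds its last target. There are 200 camera calls.

## Working session

There is one attempt and no reset: what is moved stays moved. The work goes in short steps, Python scripts to look and compute and a tool call to move; the robot and the scene stay as the last step left them, time stands still between calls to the robot, and variables do not carry over. Pictures are saved under pics/ and viewed, at most 13 in all, crops included, and the job is handed in when it is done.

```bash
ls; mkdir -p pics
```

Run:
```python
from bench import bot, optics, probe_bus, finish_job
import cv2
s=probe_bus.sense();print({k:s[k] for k in('t','position','tool_rot','grip_width')})
for n in("scene","side"):
    c=optics.calibration(n);print(n,c)
    cv2.imwrite(f"pics/{n}0.png",optics.get_image(n))
```

```text
bench.py
pics
{'t': 0.0, 'position': array([0.2754265 , 0.56045918, 0.25255271]), 'tool_rot': array([-7.11349819e-01, -3.05959108e+00,  2.33536868e-03]), 'grip_width': 1.00075303116702}
scene {'fovy': 54.076561873262776, 'cx': 311.7562002542822, 'cy': 203.17509296911754, 'k1': 0.01659354264657297, 'pose': array([[-0.55346876, -0.61332831,  0.56347202,  0.07507523],
       [-0.83275135,  0.39610189, -0.38681842,  0.13295663],
       [ 0.01405436, -0.68332399, -0.72998   ,  0.78271061],
       [ 0.        ,  0.        ,  0.        ,  1.        ]])}
side {'fovy': 45.97270973680301, 'cx': 319.8580579080437, 'cy': 202.4413457834198, 'k1': -0.11141173883814874, 'pose': array([[ 0.95631532, -0.11814367,  0.2674006 ,  0.28816892],
       [-0.29144944, -0.45653575,  0.84061426, -1.18720522],
       [ 0.02276468, -0.88182605, -0.47102504,  0.66116825],
       [ 0.        ,  0.        ,  0.        ,  1.        ]])}
```

View pics/scene0.png

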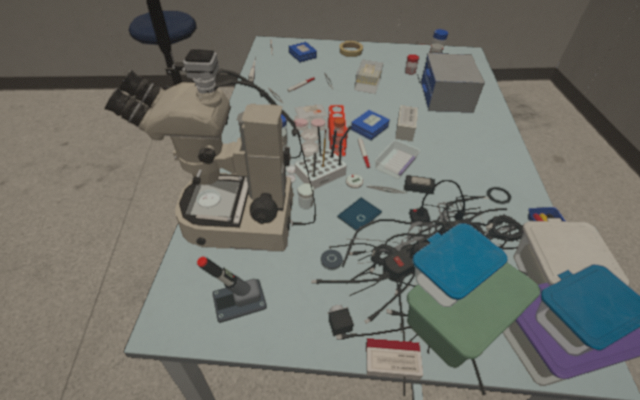

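View pics/side0.png

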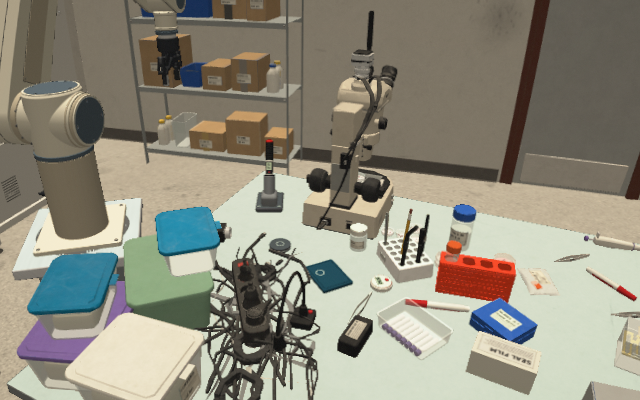

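The scene view shows the holder at (238,298), the cap at (204,262), the block at (332,259) and the pad at (360,214). In the side view the cap is at (269,143), the block at (279,246) and the pad at (328,275). I'll enlarge these areas.

Run:
```python
import cv2,numpy as np
a=cv2.imread("pics/scene0.png");b=cv2.imread("pics/side0.png")
r=lambda i,x,y,w,h,k:cv2.resize(i[y:y+h,x:x+w],None,fx=k,fy=k,interpolation=cv2.INTER_CUBIC)
o=np.vstack([np.hstack([r(a,190,250,80,75,4),r(a,315,195,80,75,4)]),
 np.hstack([r(b,245,135,40,75,4),r(b,255,230,105,75,4)]) [:, :640] if 0 else np.hstack([r(b,245,135,50,75,4),r(b,260,230,110,75,4)])])if 1 else 0
cv2.imwrite("pics/crop1.png",o);print(o.shape)
```

```text
(600, 640, 3)
```

View pics/crop1.png

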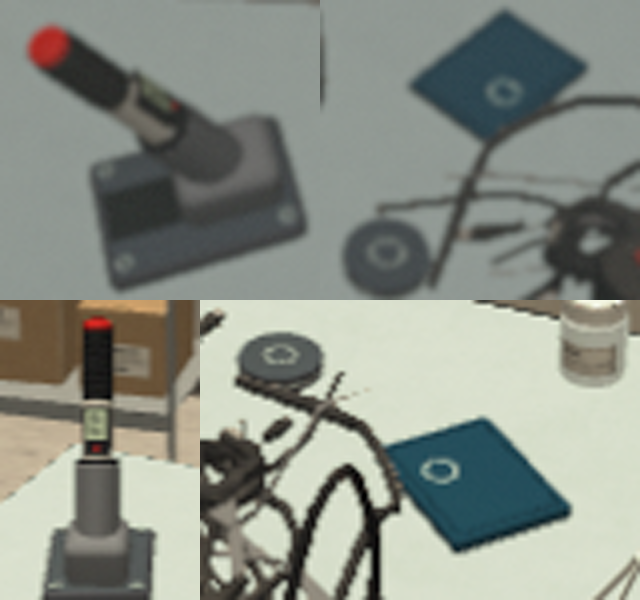

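The crop shows the cap top, both ring centres, the base corners and the axis line clearly. I'll triangulate them.

Create h.py:
```python
import numpy as np,cv2
from bench import bot, optics, probe_bus, finish_job
from scipy.spatial.transform import Rotation as R
def cam(n):
    c=dict(optics.calibration(n));c['f']=200/np.tan(np.radians(c['fovy']/2));return c
def proj(c,P):
    p=np.linalg.inv(c['pose'])@np.append(P,1);s=p[:2]/p[2]
    s=s*(1+c['k1']*s@s);return s*c['f']+[c['cx'],c['cy']]
def ray(c,uv):
    d=(np.array(uv)-[c['cx'],c['cy']])/c['f'];s=d.copy()
    for _ in range(20): s=d/(1+c['k1']*s@s)
    return c['pose'][:3,3],c['pose'][:3,:3]@np.append(s,1)
def atz(c,uv,z):
    o,d=ray(c,uv);return o+d*(z-o[2])/d[2]
def tri(obs):
    A=0;b=0
    for c,uv in obs:
        o,d=ray(c,uv);d=d/np.linalg.norm(d);M=np.eye(3)-np.outer(d,d);A=A+M;b=b+M@o
    return np.linalg.solve(A,b)
def rel(P,Rm,s=None):
    """rows: rotvec+shift in tool axes from current pose to target"""
    s=s or probe_bus.sense();R0=R.from_rotvec(s['tool_rot'])
    return np.r_[(R0.inv()*R.from_matrix(Rm)).as_rotvec(),R0.inv().apply(np.array(P)-s['position'])].round(4)
```

Run:
```python
from h import *
a=cam('scene');b=cam('side')
q=lambda off,x,y:(off[0]+(x+.5)/4-.5,off[1]+(y+.5)/4-.5)
s1=lambda x,y:q((190,250),x,y); s2=lambda x,y:q((315,195),x-320,y)
d1=lambda x,y:q((245,135),x,y-300); d2=lambda x,y:q((260,230),x-200,y-300)
cap=tri([(a,s1(48,46)),(b,d1(98,322))]);print('cap',cap)
for n,u,v,z in(('block',s2(386,254),d2(280,355),.012),('pad',s2(504,93),d2(440,470),.010)):
    print(n,tri([(a,u),(b,v)]),atz(a,u,z),atz(b,v,z))
for p in((92,165),(115,285),(305,230),(272,118)):print('corner',atz(a,s1(*p),.016))
for yaw in range(-40,41,10):
    y=np.radians(yaw);d=np.array([-np.cos(y)*np.sin(np.radians(25)),-np.sin(y)*np.sin(np.radians(25)),np.cos(np.radians(25))])
for th in range(40,141,20): # lean azimuth
    t=np.radians(th);l=np.radians(25);d=np.array([np.cos(t)*np.sin(l),np.sin(t)*np.sin(l),np.cos(l)])
    m=cap-.104*d
    print(th,((proj(a,m)-[190,250]+.5)*4).round(),((proj(b,m)-[245,135]+.5)*4+[0,300]).round(),m)
print((R.from_rotvec(probe_bus.sense()['tool_rot'])).as_matrix().round(3))
w=cam('wrist');print(w)
for P in(cap,):print(proj(w,P))
```

```text
cap [0.52868817 0.06479857 0.18180608]
block [ 0.49476752 -0.21424637  0.01355966] [ 0.49557274 -0.21494656  0.012     ] [ 0.49530688 -0.2118722   0.012     ]
pad [ 0.55709466 -0.35337529  0.01217664] [ 0.55833927 -0.3547282   0.01      ] [ 0.5581035 -0.3505071  0.01     ]
corner [0.56496497 0.05675195 0.016     ]
corner [0.49295687 0.07559753 0.016     ]
corner [ 0.46632706 -0.02206784  0.016     ]
corner [ 0.53736862 -0.04021473  0.016     ]
40 [164. 175.] [ 63. 464.] [0.49501875 0.03654657 0.08755007]
60 [171. 148.] [ 81. 468.] [0.50671202 0.02673476 0.08755007]
80 [168. 123.] [102. 469.] [0.52105593 0.021514   0.08755007]
100 [155. 101.] [123. 467.] [0.5363204  0.021514   0.08755007]
120 [134.  86.] [141. 462.] [0.55066432 0.02673476 0.08755007]
140 [107.  79.] [154. 455.] [0.56235758 0.03654657 0.08755007]
[[-0.897  0.441 -0.001]
 [ 0.441  0.897 -0.001]
 [-0.    -0.001 -1.   ]]
{'fovy': 69.47440249337673, 'cx': 317.9916106351334, 'cy': 196.8959158910457, 'k1': -0.04977964077489848, 'pose': array([[ 4.42036783e-01,  8.57954892e-01,  2.61757303e-01,
         2.09346391e-01],
       [ 8.96996921e-01, -4.22823552e-01, -1.28906044e-01,
         5.93147955e-01],
       [ 8.15818174e-05,  2.91776707e-01, -9.56486459e-01,
         3.72926527e-01],
       [ 0.00000000e+00,  0.00000000e+00,  0.00000000e+00,
         1.00000000e+00]]), 'f': np.float64(288.4363616647616)}
[ 70.07304871 525.89312852]
```

Add to h.py:
```python
def frame(az,lean,):
    """durometer axes: lean azimuth, lean (deg) -> tool matrix, u, xd"""
    t,l=np.radians([az,lean]);h=np.array([np.cos(t),np.sin(t),0]);k=np.array([0,0,1.])
    u=h*np.sin(l)+k*np.cos(l);xd=-h*np.cos(l)+k*np.sin(l);z=-u
    y=np.cross(u,xd); y=y if y[0]>0 else -y
    return np.c_[np.cross(y,z),y,z],u,xd
```

Run:
```python
from h import *
a=cam('scene')
for n,p,z in(('base',(178,222),.03),('base',(288,246),.02),('base',(195,240),.02),('knob',(263,208),.125),('knobtip',(262,220),.125),('col',(247,190),.15),('col',(283,190),.15)):print(n,p,atz(a,p,z).round(3))
cap=np.array([.5287,.0648,.181])
M,u,xd=frame(75,25);print(u,xd)
print(M.round(3))
P=cap+.07*u;print(P,rel(P,M))
s=probe_bus.sense();print(rel(s['position']+[.1,-.25,.08],R.from_rotvec(s['tool_rot']).as_matrix()))
```

```text
base (178, 222) [0.784 0.05  0.03 ]
base (288, 246) [ 0.577 -0.145  0.02 ]
base (195, 240) [0.716 0.036 0.02 ]
knob (263, 208) [ 0.63  -0.114  0.125]
knobtip (262, 220) [ 0.6   -0.095  0.125]
col (247, 190) [ 0.678 -0.101  0.15 ]
col (283, 190) [ 0.633 -0.17   0.15 ]
[0.10938165 0.40821789 0.90630779] [-0.23456972 -0.8754261   0.42261826]
[[ 0.235  0.966 -0.109]
 [ 0.875 -0.259 -0.408]
 [-0.423  0.    -0.906]]
[0.53635672 0.09337525 0.24444155] [ 0.2986 -0.3638  1.3527 -0.4402 -0.3041  0.0086]
[-0.     -0.     -0.     -0.2    -0.1804 -0.0797]
```

The rows are not in the units I measure in: shifts go in shares of 0.75 m and turns go in shares of pi/2 rad. I convert before sending: -0.4402 m is -0.5869, -0.3041 m is -0.4055, 1.3527 rad is 0.8612.

Request:
steer_hand --plan '[{"turn_vec":[0.1901, -0.2316, 0.8612], "d":[-0.5869, -0.4055, 0.0115], "finger_gap":1}, {"turn_vec":[0.1901, -0.2316, 0.8612], "d":[-0.5869, -0.4055, 0.0115], "finger_gap":1}, {"turn_vec":[0.1901, -0.2316, 0.8612], "d":[-0.5869, -0.4055, 0.0115], "finger_gap":1}, {"turn_vec":[0.1901, -0.2316, 0.8612], "d":[-0.5869, -0.4055, 0.0115], "finger_gap":1}, {"turn_vec":[0.1901, -0.2316, 0.8612], "d":[-0.5869, -0.4055, 0.0115], "finger_gap":1}, {"turn_vec":[0.1901, -0.2316, 0.8612], "d":[-0.5869, -0.4055, 0.0115], "finger_gap":1}, {"turn_vec":[0.1901, -0.2316, 0.8612], "d":[-0.5869, -0.4055, 0.0115], "finger_gap":1}, {"turn_vec":[0.1901, -0.2316, 0.8612], "d":[-0.5869, -0.4055, 0.0115], "finger_gap":1}, {"turn_vec":[0.1901, -0.2316, 0.8612], "d":[-0.5869, -0.4055, 0.0115], "finger_gap":1}, {"turn_vec":[0.1901, -0.2316, 0.8612], "d":[-0.5869, -0.4055, 0.0115], "finger_gap":1}]'

```text
t: 1.35
position: [0.5371, 0.0917, 0.2442]
tool_rot: [2.252, 1.722, -0.499]
contact_force: [0.1, -0.1, 0.4]
grip_width: 1.001
grip_force: 0.0
```

Run:
```python
from h import *
cap=np.array([.5287,.0648,.181]);M,u,xd=frame(75,25)
print(rel(cap+.07*u,M))
c=cam('wrist');cv2.imwrite("pics/w1.png",optics.get_image("wrist"))
for z in(160,127,98,60):print(z,proj(c,cap-(.16-z/1000)*u))
print('disp',proj(c,cap-.08*u+.013*xd))
```

```text
[-0.0018 -0.0009 -0.0032  0.0012 -0.0011 -0.0008]
160 [315.71591164 218.36497346]
127 [316.10841763 203.6993042 ]
98 [316.37554631 193.72761231]
60 [316.65050404 183.47155777]
disp [316.58962967 201.33251542]
```

View pics/w1.png

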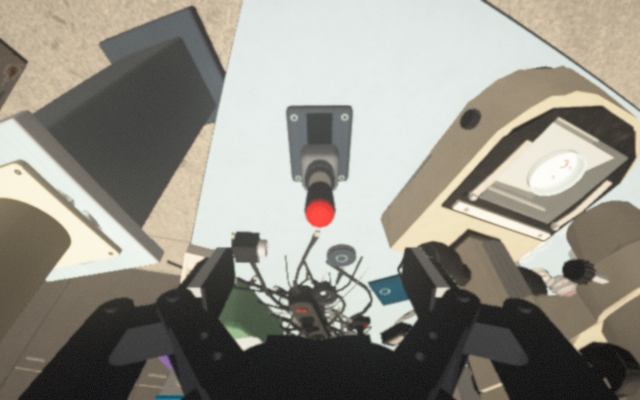

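The wrist view shows the cap at about (320,213), where I predicted (316,218). The base edges line up with the image columns, so the yaw is right. I'll refine with the red blob.

Run:
```python
from h import *
from scipy.optimize import least_squares
im=cv2.imread("pics/w1.png").astype(int);m=((im[...,2]>150)&(im[...,1]<90)&(im[...,0]<90)).astype(np.uint8);m[:150]=0;m[260:]=0
n,l,st,ce=cv2.connectedComponentsWithStats(m);i=1+st[1:,4].argmax();print(st[i],ce[i])
c=cam('wrist');cap=np.array([.5287,.0648,.181]);M,u,xd=frame(75,25)
s=probe_bus.sense()
for z in(160,):
  pts=[cap+.011*(np.cos(t)*M[:,0]+np.sin(t)*M[:,1]) for t in np.linspace(0,6.28,40)]
  q=np.array([proj(c,p) for p in pts]);print(q.min(0),q.max(0))
cy=st[i][1]+st[i][3]-1-(st[i][2])/2+.5; obs=np.array([st[i][0]+st[i][2]/2-.5,cy]);print(obs)
# shift perpendicular to u matching obs
f=least_squares(lambda v:proj(c,cap+v[0]*M[:,0]+v[1]*M[:,1])-obs,[0,0]).x
print('shift in tool x,y',f, cap+M[:,:2]@f)
```

```text
[306 200  28  26 556] [319.49460432 212.70683453]
[301.40889058 204.56819552] [332.55826505 233.67596723]
[319.5 211.5]
shift in tool x,y [0.00589218 0.00178715] [0.53180838 0.06949561 0.17850986]
```

Run:
```python
from h import *
cap=np.array([.5287,.0648,.181]);M,u,xd=frame(75,25)
print(rel(cap+.02*u+.004*M[:,0]+.0017*M[:,1],M))
```

```text
[-0.0015 -0.0013 -0.0019  0.0042  0.0015  0.0497]
```

To row units: 0.05 m is 0.0667, 0.03 m is 0.04.

Request:
steer_hand --plan '[{"d":[0.0053, 0.002, 0.04], "finger_gap":1}, {"d":[0.0053, 0.002, 0.0667], "finger_gap":1}, {"d":[0.0053, 0.002, 0.0667], "finger_gap":1}]'

```text
t: 1.78
position: [0.532, 0.0771, 0.1966]
tool_rot: [2.248, 1.728, -0.501]
contact_force: [0.6, 0.6, 0.3]
grip_width: 1.0
grip_force: 0.0
```

Run:
```python
from h import *
c=cam('wrist');im=optics.get_image("wrist");s=probe_bus.sense();cv2.imwrite("pics/w2.png",im)
M0=R.from_rotvec(s['tool_rot']).as_matrix();T=s['position'];print(T)
im=im.astype(int);m=((im[...,2]>1.8*im[...,1])&(im[...,2]>1.8*im[...,0])&(im[...,2]>70)).astype(np.uint8);m[:150]=0;m[300:]=0;m[:,:270]=0;m[:,370:]=0
n,l,st,ce=cv2.connectedComponentsWithStats(m);i=1+st[1:,4].argmax();print(st[i],ce[i])
for r in(.010,.011):
  q=np.array([proj(c,T+M0@[r*np.cos(t),r*np.sin(t),.02]) for t in np.linspace(0,6.28,40)]);print('pred',q.min(0),q.max(0))
cv2.imwrite("pics/w2c.png",cv2.resize(im[150:330,200:440].astype(np.uint8),None,fx=3,fy=3))
```

```text
[0.53291233 0.07743401 0.19754286]
[ 304  237   37   36 1041] [322.00288184 254.56772334]
pred [299.88327692 237.00083648] [337.02609763 270.270683  ]
pred [298.0294038 235.2618761] [338.88137426 271.860837  ]
```

View pics/w2c.png

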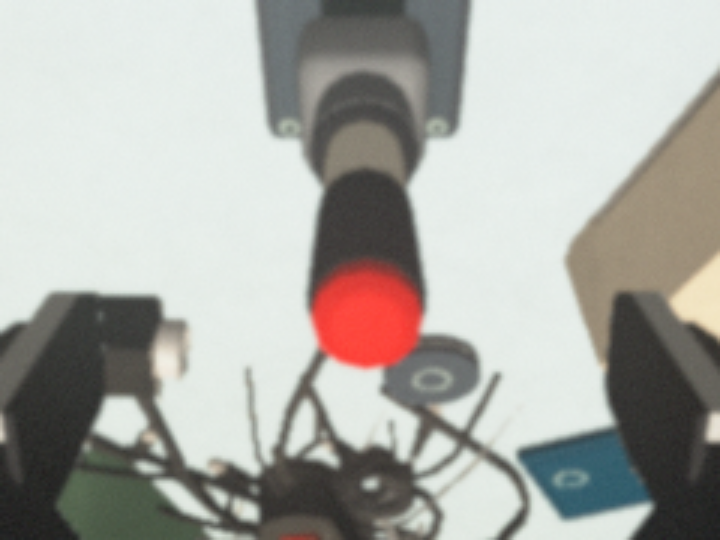

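The cap sits about 1.8 mm towards tool +y of the jaw centre line (crop x 367 against a finger midpoint of 357), and about 1 mm towards tool −x. I'll correct that, advance and close.

To row units: 0.05 m is 0.0667, 0.025 m is 0.0333.

Request:
steer_hand --plan '[{"d":[-0.0013, 0.0024, 0], "finger_gap":1}, {"d":[-0.0013, 0.0024, 0.0333], "finger_gap":1}, {"d":[-0.0013, 0.0024, 0.0667], "finger_gap":1}, {"d":[-0.0013, 0.0024, 0.0667], "finger_gap":1}, {"d":[-0.0013, 0.0024, 0.0667], "finger_gap":0.3}, {"d":[-0.0013, 0.0024, 0.0667], "finger_gap":0.15}, {"d":[-0.0013, 0.0024, 0.0667], "finger_gap":0}, {"d":[-0.0013, 0.0024, 0.0667], "finger_gap":0}, {"d":[-0.0013, 0.0024, 0.0667], "finger_gap":0}, {"d":[-0.0013, 0.0024, 0.0667], "finger_gap":0}]'

```text
t: 3.08
position: [0.53, 0.0552, 0.1533]
tool_rot: [2.249, 1.725, -0.495]
contact_force: [-0.2, 3.1, 5.5]
grip_width: 0.253
grip_force: 58.6
```

To row units: -0.1 m is -0.1333, -0.07 m is -0.0933.

Request:
steer_hand --plan '[{"d":[0, 0, -0.02], "finger_gap":0}, {"d":[0, 0, -0.0533], "finger_gap":0}, {"d":[0, 0, -0.0933], "finger_gap":0}, {"d":[0, 0, -0.1333], "finger_gap":0}, {"d":[0, 0, -0.1333], "finger_gap":0}]'

```text
t: 3.7
position: [0.5418, 0.0967, 0.2456]
tool_rot: [2.249, 1.726, -0.49]
contact_force: [0.6, -0.1, -1.0]
grip_width: 0.253
grip_force: 58.8
```

Run:
```python
from h import *
s=probe_bus.sense();print(s['position'],s['grip_width'],s['contact_force'])
M,u,xd=frame(75,0)
print(rel([.44,-.03,.25],M)); print(rel([.4953,-.2135,.19],M))
cv2.imwrite("pics/sd3.png",optics.get_image("side"))
```

```text
[0.54178386 0.09672285 0.24559051] 0.25325722393170697 [ 0.62930687 -0.11373241 -1.00503968]
[ 0.0042  0.4322  0.     -0.137  -0.0656  0.058 ]
[ 0.0042  0.4322  0.     -0.2597  0.0349  0.1812]
```

To row units: -0.2597 m is -0.3463, 0.12 m is 0.16, 0.4322 rad is 0.2751.

Request:
steer_hand --plan '[{"turn_vec":[0.0025, 0.2751, 0], "d":[-0.1827, -0.0875, 0.0773], "finger_gap":0}, {"turn_vec":[0.0025, 0.2751, 0], "d":[-0.1827, -0.0875, 0.0773], "finger_gap":0}, {"turn_vec":[0.0025, 0.2751, 0], "d":[-0.1827, -0.0875, 0.0773], "finger_gap":0}, {"turn_vec":[0.0025, 0.2751, 0], "d":[-0.2267, -0.0533, 0.12], "finger_gap":0}, {"turn_vec":[0.0025, 0.2751, 0], "d":[-0.2667, -0.02, 0.16], "finger_gap":0}, {"turn_vec":[0.0025, 0.2751, 0], "d":[-0.32, 0.0267, 0.2133], "finger_gap":0}, {"turn_vec":[0.0025, 0.2751, 0], "d":[-0.3463, 0.0465, 0.2416], "finger_gap":0}, {"turn_vec":[0.0025, 0.2751, 0], "d":[-0.3463, 0.0465, 0.2416], "finger_gap":0}, {"turn_vec":[0.0025, 0.2751, 0], "d":[-0.3463, 0.0465, 0.2416], "finger_gap":0}]'

```text
t: 4.88
position: [0.4921, -0.2141, 0.1875]
tool_rot: [-2.491, -1.908, 0.009]
contact_force: [-0.3, 0.4, -0.9]
grip_width: 0.253
grip_force: 59.0
```

Run:
```python
from h import *
import time
a,b=optics.get_image("scene"),optics.get_image("side")
s=probe_bus.sense();print(s['position'],s['contact_force'],R.from_rotvec(s['tool_rot']).as_matrix().round(3))
r=lambda i,x,y,w,h,k:cv2.resize(i[y:y+h,x:x+w],None,fx=k,fy=k,interpolation=cv2.INTER_CUBIC)
cv2.imwrite("pics/c4.png",np.hstack([r(a,290,160,95,130,4),r(b,230,130,100,130,4)]))
```

```text
[ 0.49278208 -0.21365332  0.18835954] [ 0.75735866  0.74545713 -0.48687981] [[ 0.259  0.966 -0.005]
 [ 0.966 -0.259 -0.001]
 [-0.002 -0.005 -1.   ]]
```

View pics/c4.png

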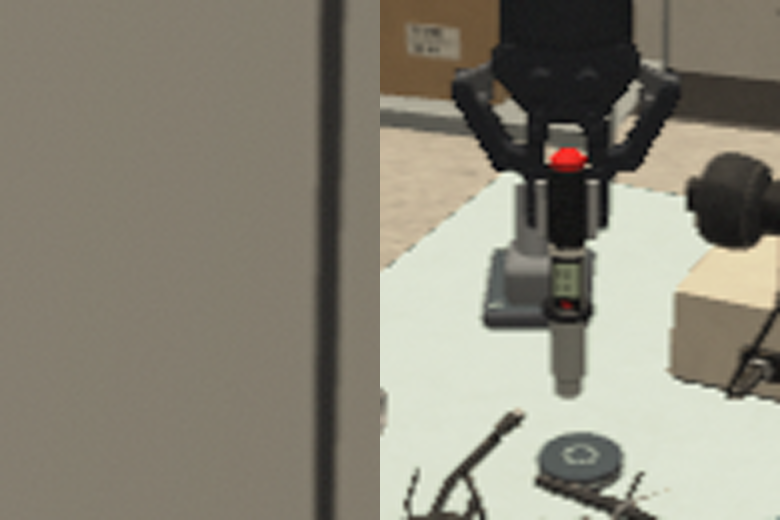

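The side view shows the durometer upright, with its foot at about pixel (276.6,228.4) and the ring at (279.6,243.4). The arm blocks the scene view, so I'll use the wrist camera as well.

Run:
```python
from h import *
c=cam('wrist');im=optics.get_image("wrist");s=probe_bus.sense();b=cam('side')
M0=R.from_rotvec(s['tool_rot']).as_matrix();T=s['position'];print(T)
F=T+M0@[0,0,.130];print('foot',F,'side',proj(b,F),'cap',proj(b,T-M0@[0,0,.03]), 'obs cap',230+(568-380)/4,130+150/4.)
for n,P in(('foot',F),('pin',F+M0@[0,0,.004]),('block',[.4953,-.2135,.012]),('collar',T+M0@[0,0,.07]),('pad',[.558,-.353,.01])):print(n,proj(c,P))
cv2.imwrite("pics/w5.png",im);cv2.imwrite("pics/w5c.png",cv2.resize(im[100:300,220:480],None,fx=3,fy=3,interpolation=cv2.INTER_CUBIC))
```

```text
[ 0.49311559 -0.21366208  0.18866737]
foot [ 0.49253946 -0.21385194  0.05866878] side [278.34766716 228.00319181] cap [277.3344891  168.27720413] obs cap 277.0 167.5
foot [317.67098585 195.10075356]
pin [317.67818001 193.86061307]
block [320.34846213 181.49035941]
collar [317.53074159 219.2973105 ]
pad [401.2401533  277.74330718]
```

View pics/w5c.png

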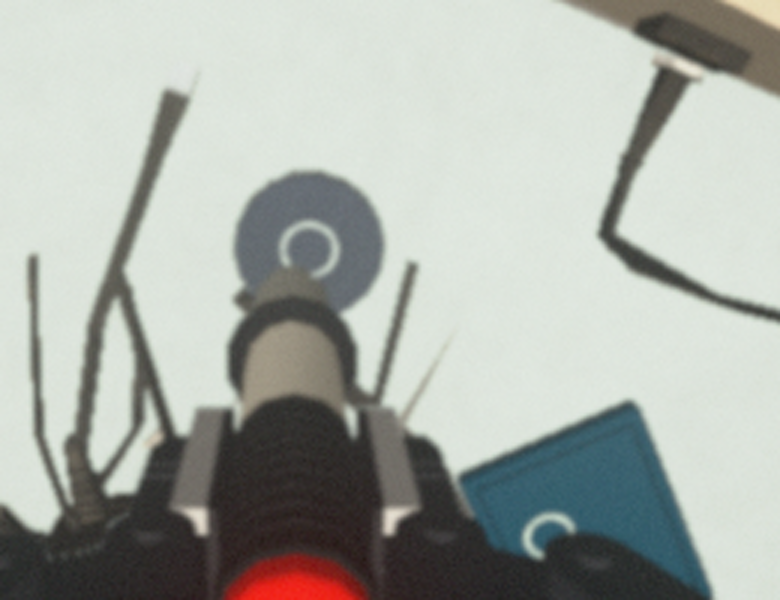

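The wrist crop puts the ring at (309,249), which is pixel (322.7,182.7). The foot's far edge is at (291,268), which is pixel (316.7,189). I'll compute the foot-to-ring offset from both cameras.

Run:
```python
from h import *
c=cam('wrist');s=probe_bus.sense();b=cam('side')
M0=R.from_rotvec(s['tool_rot']).as_matrix();T=s['position'];zf=T[2]-.130
e=atz(c,(316.7,189),zf); foot=e-.0085*M0[:,0]; ring=atz(c,(322.7,182.7),.012)
print('wrist foot',foot,'ring',ring,'d tool',M0.T@(ring-foot))
# side
o,d=ray(b,(276.6,228.2));fs=o+d*((-.2135-o[1])/d[1]);o,d=ray(b,(279.6,243.4));rs=o+d*((-.2135-o[1])/d[1])
print('side foot',fs,'ring',rs,rs-fs)
print('pad wrist',atz(c,(220+550/3-.3,100+537/3-.3),.01))
# barrel tilt from wrist: cap & collar
print('T',T)
```

```text
wrist foot [ 0.49131663 -0.21641575  0.0586891 ] ring [ 0.49773235 -0.21553117  0.012     ] d tool [0.00263346 0.00615069 0.04665887]
side foot [ 0.48822918 -0.2135      0.05856012] ring [ 0.49489587 -0.2135      0.0130197 ] [ 0.00666669  0.         -0.04554043]
pad wrist [ 0.56033936 -0.35515451  0.01      ]
T [ 0.49311559 -0.21366208  0.18866737]
```

To row units: 0.034 m is 0.0453, 0.0062 m is 0.0083, 0.004 rad is 0.0025.

```bash
python3 -c "
from h import *
M,u,xd=frame(75,0);print(rel(probe_bus.sense()['position'],M))"
```

```text
[-0.0039  0.0026  0.0001  0.      0.      0.    ]
```

Request:
steer_hand --plan '[{"turn_vec":[0.0025, 0, 0], "d":[0.0035, 0.0083, 0], "finger_gap":0}, {"turn_vec":[0.0025, 0, 0], "d":[0.0035, 0.0083, 0.0267], "finger_gap":0}, {"turn_vec":[0.0025, 0, 0], "d":[0.0035, 0.0083, 0.0453], "finger_gap":0}, {"turn_vec":[0.0025, 0, 0], "d":[0.0035, 0.0083, 0.0453], "finger_gap":0}, {"turn_vec":[0.0025, 0, 0], "d":[0.0035, 0.0083, 0.0453], "finger_gap":0}]'

```text
t: 5.65
position: [0.5003, -0.2138, 0.1548]
tool_rot: [-2.49, -1.909, 0.01]
contact_force: [-0.4, -0.1, -0.9]
grip_width: 0.256
grip_force: 59.0
```

Run:
```python
from h import *
c=cam('wrist');w=optics.get_image("wrist");s=probe_bus.sense();b=optics.get_image("side")
M0=R.from_rotvec(s['tool_rot']).as_matrix();print(s['position'],M0.round(3)[:,2],s['contact_force'])
r=lambda i,x,y,w,h,k:cv2.resize(i[y:y+h,x:x+w],None,fx=k,fy=k,interpolation=cv2.INTER_CUBIC)
cv2.imwrite("pics/c6.png",np.hstack([r(w,270,140,100,140,4),r(b,235,130,90,140,4)]))
```

```text
[ 0.50038563 -0.2139187   0.15499483] [-0.007 -0.001 -1.   ] [ 0.01898596 -0.79853502 -0.44349564]
```

View pics/c6.png

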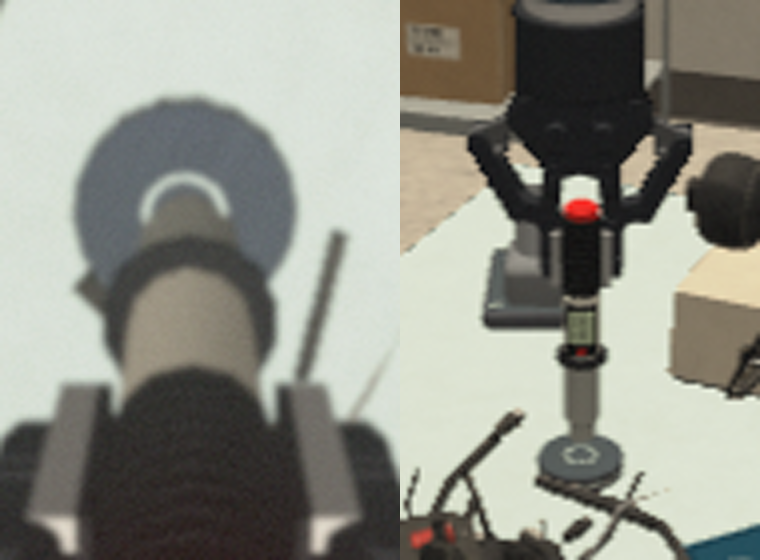

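Run:
```python
from h import *
c=cam('wrist');s=probe_bus.sense()
M0=R.from_rotvec(s['tool_rot']).as_matrix();T=s['position'];zf=T[2]-.130
e=atz(c,(270+187/4-.4,140+188/4-.4),zf); foot=e-.0085*M0[:,0]; ring=atz(c,(270+186/4-.4,140+215/4-.4),.012)
print(foot,ring,M0.T@(ring-foot)*1000)
M,u,xd=frame(75,0);print(rel(s['position'],M))
```

```text
[ 0.49856697 -0.2144446   0.0251418 ] [ 0.49772873 -0.21593692  0.012     ] [-1.62144765 -0.33573979 13.14894863]
[-0.0066  0.0028 -0.0009  0.      0.      0.    ]
```

To row units: 0.011 m is 0.0147, -0.002 m is -0.0027, -0.0066 rad is -0.0042.

Request:
steer_hand --plan '[{"turn_vec":[-0.0042, 0.0018, 0], "d":[-0.0027, -0.0016, 0], "finger_gap":0}, {"turn_vec":[-0.0042, 0.0018, 0], "d":[-0.0027, -0.0016, 0.0053], "finger_gap":0}, {"turn_vec":[-0.0042, 0.0018, 0], "d":[-0.0027, -0.0016, 0.0107], "finger_gap":0}, {"turn_vec":[-0.0042, 0.0018, 0], "d":[-0.0027, -0.0016, 0.0133], "finger_gap":0}, {"turn_vec":[-0.0042, 0.0018, 0], "d":[-0.0027, -0.0016, 0.0147], "finger_gap":0}]'

```text
t: 6.38
position: [0.4982, -0.2154, 0.1435]
tool_rot: [-2.492, -1.911, 0.001]
contact_force: [-0.8, -0.1, 2.7]
grip_width: 0.255
grip_force: 59.4
```

To row units: 0.0014 m is 0.0019, 0.0007 m is 0.0009.

Request:
steer_hand --plan '[{"d":[0, 0, 0.0009], "finger_gap":0}, {"d":[0, 0, 0.0019], "finger_gap":0}, {"d":[0, 0, 0.0019], "finger_gap":0}]'

```text
t: 6.75
position: [0.4982, -0.2155, 0.1423]
tool_rot: [-2.493, -1.911, 0.001]
contact_force: [-2.0, 0.1, 4.4]
grip_width: 0.255
grip_force: 59.7
```

```bash
python3 -c "
from h import *
s=probe_bus.sense();print(s['position'],s['contact_force'])"
```

```text
[ 0.49823479 -0.21546831  0.14232289] [-1.9541011   0.09737352  4.37497914]
```

To row units: 0.0012 m is 0.0016, 0.0006 m is 0.0008.

Request:
steer_hand --plan '[{"d":[0, 0, 0.0008], "finger_gap":0}, {"d":[0, 0, 0.0016], "finger_gap":0}, {"d":[0, 0, 0.0016], "finger_gap":0}]'

```text
t: 7.12
position: [0.4983, -0.2155, 0.1414]
tool_rot: [-2.493, -1.911, 0.001]
contact_force: [-2.6, 1.1, 7.7]
grip_width: 0.255
grip_force: 60.3
```

Request:
steer_hand --plan '[{"d":[0, 0, 0.0007], "finger_gap":0}, {"d":[0, 0, 0.0007], "finger_gap":0}]'

```text
t: 7.38
position: [0.4984, -0.2156, 0.1413]
tool_rot: [-2.493, -1.911, 0.0]
contact_force: [-3.3, 1.1, 11.8]
grip_width: 0.249
grip_force: 60.9
```

To row units: 0.0004 m is 0.0005.

Request:
steer_hand --plan '[{"d":[0, 0, 0.0005], "finger_gap":0}, {"d":[0, 0, 0.0005], "finger_gap":0}, {"d":[0, 0, 0.0005], "finger_gap":0}, {"d":[0, 0, 0.0005], "finger_gap":0}, {"d":[0, 0, 0.0005], "finger_gap":0}, {"d":[0, 0, 0.0005], "finger_gap":0}]'

```text
t: 8.12
position: [0.4985, -0.2156, 0.1413]
tool_rot: [-2.493, -1.911, 0.0]
contact_force: [-4.8, 1.4, 15.3]
grip_width: 0.256
grip_force: 61.4
```

Run:
```python
from h import *
w=optics.get_image("wrist");s=probe_bus.sense();b=optics.get_image("side")
print(s['position'],s['contact_force'],s['ft_torque'])
r=lambda i,x,y,w,h,k:cv2.resize(i[y:y+h,x:x+w],None,fx=k,fy=k,interpolation=cv2.INTER_CUBIC)
cv2.imwrite("pics/c7.png",np.hstack([r(w,270,140,100,140,4),r(b,235,130,90,140,4)]))
```

```text
[ 0.49852391 -0.21562177  0.14124242] [-5.02817529  1.15037278 15.24284433] [0.29643606 1.10943884 0.02787957]
```

View pics/c7.png

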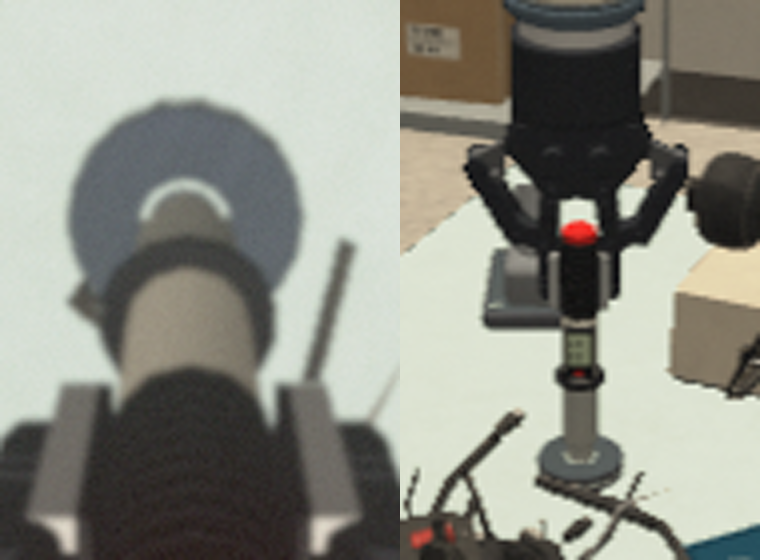

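The foot sits concentrically in the ring and the block hasn't moved. I'll lift and go to the pad.

To row units: -0.119 m is -0.1587, 0.0966 m is 0.1288.

```bash
python3 -c "
from h import *
M,u,xd=frame(75,0);print(rel([.561,-.3553,.165],M))"
```

```text
[-1.000e-04  1.000e-04 -9.000e-04 -1.187e-01  9.660e-02 -2.370e-02]
```

Request:
steer_hand --plan '[{"d":[0, 0, -0.0133], "finger_gap":0}, {"d":[0, 0, -0.0533], "finger_gap":0}, {"d":[0, 0, -0.0933], "finger_gap":0}, {"d":[-0.0533, 0.0427, -0.0933], "finger_gap":0}, {"d":[-0.1067, 0.0867, -0.0933], "finger_gap":0}, {"d":[-0.1587, 0.1288, -0.0933], "finger_gap":0}, {"d":[-0.1587, 0.1288, -0.0667], "finger_gap":0}, {"d":[-0.1587, 0.1288, -0.04], "finger_gap":0}, {"d":[-0.1587, 0.1288, -0.032], "finger_gap":0}, {"d":[-0.1587, 0.1288, -0.032], "finger_gap":0}]'

```text
t: 9.48
position: [0.5602, -0.3544, 0.1632]
tool_rot: [-2.49, -1.911, 0.002]
contact_force: [0.7, 0.0, -0.3]
grip_width: 0.252
grip_force: 59.2
```

Run:
```python
from h import *
w=optics.get_image("wrist");s=probe_bus.sense();b=optics.get_image("side")
M,u,xd=frame(75,0)
print(s['position'],s['contact_force'],rel([.561,-.3553,.165],M))
r=lambda i,x,y,w,h,k:cv2.resize(i[y:y+h,x:x+w],None,fx=k,fy=k,interpolation=cv2.INTER_CUBIC)
cv2.imwrite("pics/c8.png",np.hstack([r(w,270,140,100,140,4),r(b,280,150,90,140,4)]))
```

```text
[ 0.56066302 -0.35479425  0.16398193] [-0.14391438  0.82894097 -0.62652771] [-0.0003  0.0001 -0.0002 -0.0002  0.0001 -0.0005]
```

View pics/c8.png

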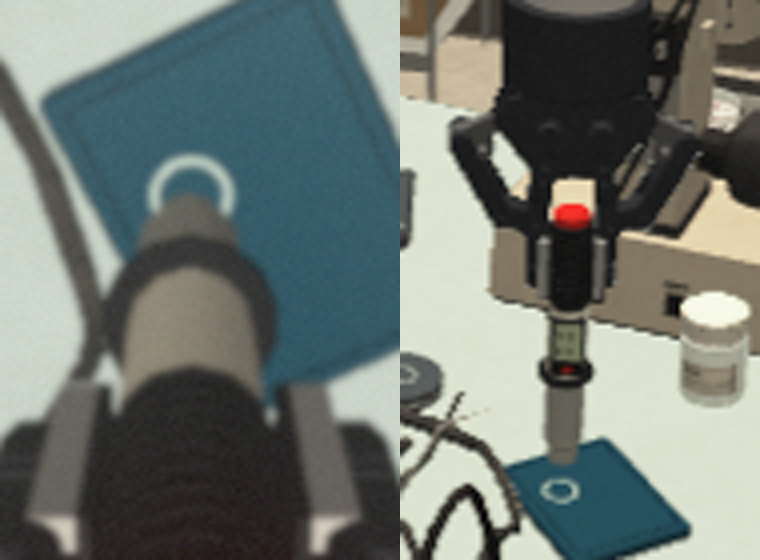

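Run:
```python
from h import *
c=cam('wrist');s=probe_bus.sense();b=cam('side')
M0=R.from_rotvec(s['tool_rot']).as_matrix();T=s['position'];zf=T[2]-.1293
e=atz(c,(270+188/4-.4,140+193/4-.4),zf); foot=e-.0085*M0[:,0]; ring=atz(c,(270+191.5/4-.4,140+197/4-.4),.010)
print(foot,ring,M0.T@(ring-foot)*1000)
print('side: pred foot',((proj(b,[T[0],T[1],zf])-[280,150])*4+[402,2]),'cap',((proj(b,T+[0,0,.03])-[280,150])*4+[402,2]))
```

```text
[ 0.55997864 -0.35641567  0.03521851] [ 0.56085308 -0.35595341  0.01      ] [ 0.67480895  0.73159293 25.21826211]
side: pred foot [568.63859733 458.41228122] cap [576.09086619 210.57864597]
```

The rows are not in the units I measure in: shifts go in shares of 0.75 m and turns go in shares of pi/2 rad. I convert before sending: 0.0235 m is 0.0313, 0.01 m is 0.0133, -0.01 rad is -0.0064.

Request:
steer_hand --plan '[{"turn_vec":[-0.0064, 0, 0], "d":[0.0007, -0.0008, 0], "finger_gap":0}, {"turn_vec":[-0.0064, 0, 0], "d":[0.0007, -0.0008, 0.0133], "finger_gap":0}, {"turn_vec":[-0.0064, 0, 0], "d":[0.0007, -0.0008, 0.0227], "finger_gap":0}, {"turn_vec":[-0.0064, 0, 0], "d":[0.0007, -0.0008, 0.0267], "finger_gap":0}, {"turn_vec":[-0.0064, 0, 0], "d":[0.0007, -0.0008, 0.0293], "finger_gap":0}, {"turn_vec":[-0.0064, 0, 0], "d":[0.0007, -0.0008, 0.0307], "finger_gap":0}, {"turn_vec":[-0.0064, 0, 0], "d":[0.0007, -0.0008, 0.0313], "finger_gap":0}]'

```text
t: 10.45
position: [0.56, -0.3548, 0.1408]
tool_rot: [2.488, 1.907, 0.008]
contact_force: [-2.4, 1.2, 4.3]
grip_width: 0.253
grip_force: 59.9
```

To row units: 0.0012 m is 0.0016, 0.0006 m is 0.0008.

Request:
steer_hand --plan '[{"d":[0, 0, 0.0008], "finger_gap":0}, {"d":[0, 0, 0.0016], "finger_gap":0}, {"d":[0, 0, 0.0016], "finger_gap":0}]'

```text
t: 10.82
position: [0.5601, -0.3548, 0.1396]
tool_rot: [2.488, 1.907, 0.009]
contact_force: [-2.9, 0.5, 6.4]
grip_width: 0.251
grip_force: 60.2
```

Request:
steer_hand --plan '[{"d":[0, 0, 0.0008], "finger_gap":0}, {"d":[0, 0, 0.0008], "finger_gap":0}]'

```text
t: 11.08
position: [0.5602, -0.3549, 0.1394]
tool_rot: [2.487, 1.907, 0.009]
contact_force: [-3.8, 1.9, 7.3]
grip_width: 0.253
grip_force: 60.7
```

To row units: 0.0005 m is 0.0007.

Request:
steer_hand --plan '[{"d":[0, 0, 0.0007], "finger_gap":0}, {"d":[0, 0, 0.0007], "finger_gap":0}]'

```text
t: 11.32
position: [0.5603, -0.355, 0.1393]
tool_rot: [2.487, 1.907, 0.009]
contact_force: [-3.5, 2.1, 11.1]
grip_width: 0.253
grip_force: 61.1
```

Request:
steer_hand --plan '[{"d":[0, 0, 0.0007], "finger_gap":0}, {"d":[0, 0, 0.0007], "finger_gap":0}]'

```text
t: 11.58
position: [0.5604, -0.3551, 0.1393]
tool_rot: [2.487, 1.907, 0.009]
contact_force: [-5.6, 3.6, 14.6]
grip_width: 0.25
grip_force: 61.7
```

Seated: it's stiff at 14.6 N and z = 0.1393 as expected. I'll hold and check.

To row units: 0.0001 m is 0.0001.

Request:
steer_hand --plan '[{"d":[0, 0, 0.0001], "finger_gap":0}, {"d":[0, 0, 0.0001], "finger_gap":0}, {"d":[0, 0, 0.0001], "finger_gap":0}, {"d":[0, 0, 0.0001], "finger_gap":0}, {"d":[0, 0, 0.0001], "finger_gap":0}, {"d":[0, 0, 0.0001], "finger_gap":0}]'

```text
t: 12.32
position: [0.5604, -0.3551, 0.1393]
tool_rot: [2.487, 1.906, 0.009]
contact_force: [-4.7, 2.8, 15.2]
grip_width: 0.257
grip_force: 61.7
```

Run:
```python
from h import *
w=optics.get_image("wrist");s=probe_bus.sense();b=optics.get_image("side")
print(s['position'],s['contact_force'])
r=lambda i,x,y,w,h,k:cv2.resize(i[y:y+h,x:x+w],None,fx=k,fy=k,interpolation=cv2.INTER_CUBIC)
cv2.imwrite("pics/c9.png",np.hstack([r(w,270,140,100,140,4),r(b,280,150,90,140,4)]))
```

```text
[ 0.56037049 -0.35511206  0.13927659] [-4.69472282  1.11882774 14.30105327]
```

View pics/c9.png

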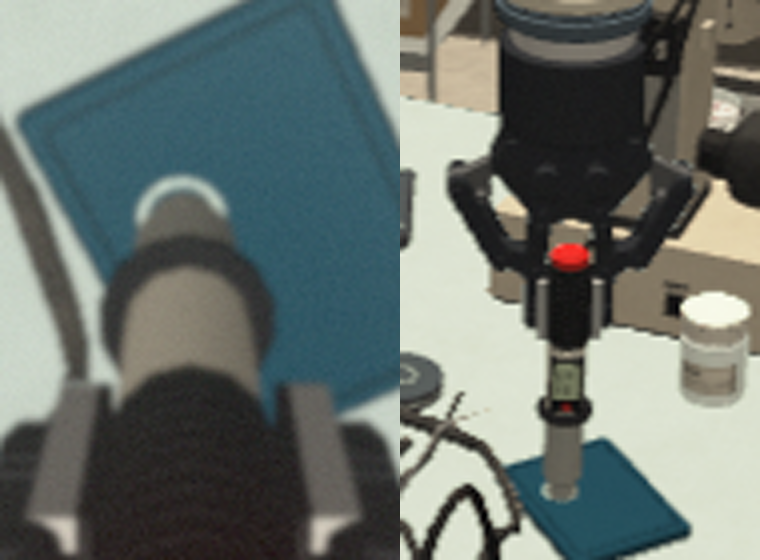

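To row units: -0.12 m is -0.16, -0.08 m is -0.1067.

Request:
steer_hand --plan '[{"d":[0, 0, -0.0133], "finger_gap":0}, {"d":[0, 0, -0.0533], "finger_gap":0}, {"d":[0, 0, -0.1067], "finger_gap":0}, {"d":[0, 0, -0.16], "finger_gap":0}, {"d":[0, 0, -0.16], "finger_gap":0}]'

```text
t: 13.05
position: [0.5613, -0.3558, 0.2615]
tool_rot: [2.481, 1.902, 0.013]
contact_force: [0.3, 0.4, -1.2]
grip_width: 0.251
grip_force: 59.2
```

```bash
python3 -c "
from h import *
M,u,xd=frame(75,45);print(rel([.46,-.30,.30],M))
s=probe_bus.sense();print(s['position'],s['joint_positions'])"
```

```text
[ 0.0157 -0.783  -0.0074  0.0275 -0.1116 -0.0404]
[ 0.56126135 -0.35583256  0.26151267] [-0.58424336  0.46584754  1.54093274  0.00344193  1.11801881 -0.32307449]
```

To row units: -0.1116 m is -0.1488, -0.105 m is -0.14, -0.783 rad is -0.4985.

Request:
steer_hand --plan '[{"turn_vec":[0.01, -0.0955, -0.0047], "d":[0.008, -0.032, -0.0133], "finger_gap":0}, {"turn_vec":[0.01, -0.191, -0.0047], "d":[0.016, -0.06, -0.0267], "finger_gap":0}, {"turn_vec":[0.01, -0.2865, -0.0047], "d":[0.024, -0.0933, -0.04], "finger_gap":0}, {"turn_vec":[0.01, -0.382, -0.0047], "d":[0.032, -0.12, -0.0533], "finger_gap":0}, {"turn_vec":[0.01, -0.4456, -0.0047], "d":[0.0367, -0.14, -0.0533], "finger_gap":0}, {"turn_vec":[0.01, -0.4985, -0.0047], "d":[0.0367, -0.1488, -0.0539], "finger_gap":0}, {"turn_vec":[0.01, -0.4985, -0.0047], "d":[0.0367, -0.1488, -0.0539], "finger_gap":0}, {"turn_vec":[0.01, -0.4985, -0.0047], "d":[0.0367, -0.1488, -0.0539], "finger_gap":0}, {"turn_vec":[0.01, -0.4985, -0.0047], "d":[0.0367, -0.1488, -0.0539], "finger_gap":0}, {"turn_vec":[0.01, -0.4985, -0.0047], "d":[0.0367, -0.1488, -0.0539], "finger_gap":0}]'

```text
t: 14.3
position: [0.4583, -0.2994, 0.2972]
tool_rot: [2.017, 1.551, -0.838]
contact_force: [0.3, -0.0, -1.2]
grip_width: 0.254
grip_force: 59.1
```

Run:
```python
from h import *
s=probe_bus.sense();b=optics.get_image("side");M,u,xd=frame(75,45)
M0=R.from_rotvec(s['tool_rot']).as_matrix()
print(s['position'],M0[:,2],'foot',s['position']+.134*M0[:,2],rel([.46,-.30,.30],M),s['joint_vel'])
cv2.imwrite("pics/s10.png",b[50:400,150:450])
```

```text
[ 0.45826297 -0.29940383  0.29716133] [-0.18790894 -0.67941591 -0.70928433] foot [ 0.43308317 -0.39044556  0.20211723] [-0.0057 -0.003   0.0046 -0.0022  0.0019 -0.0019] [ 0.00278885 -0.00107717  0.00508665 -0.00331174  0.00228324  0.00232216]
```

View pics/s10.png

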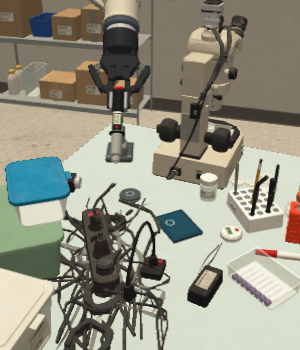

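The durometer is held at 45° with its display facing up, and its lower end is 20 cm above the table. The block and pad are undisturbed, so I'll hand in.

To row units: 0.0157 rad is 0.01.

Request:
steer_hand --plan '[{"turn_vec":[0.01, 0, 0], "finger_gap":0}, {"finger_gap":0}, {"finger_gap":0}, {"finger_gap":0}]'

```text
t: 14.85
position: [0.4581, -0.2989, 0.2969]
tool_rot: [2.016, 1.552, -0.839]
contact_force: [0.6, -0.1, -1.2]
grip_width: 0.252
grip_force: 59.1
```

```bash
python3 -c "
from bench import bot, optics, probe_bus, finish_job
print(finish_job())"
```

```text
the job is handed in; nothing more can be done
None
```

I handed the job in at about 15 s: the durometer was pressed inside the block's ring, then the pad's, about 15 N and over half a second each, and is now held at about 45° with its display facing up and its lower end about 20 cm above the table; the block and pad looked unmoved in the camera views, and no verdict was returned.

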